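# Lay out the notebook sample display

### The arm

A 6-joint arm with a two-finger parallel gripper is mounted at the origin on the work surface. World frame = base frame: x ahead of the robot, y to its left, z up, the work surface at z = 0. Lengths are in m, angles in degrees, forces in N, time in s.
With the tool pointing down it reaches from about 0.35 to 0.875 m from the base axis. Payload 4.2 kg.
Tool frame: the origin (TCP) lies midway between the tips of the shut fingers; the grasp point (between the pads) lies 19 mm behind it; z points along the fingers, y is the line along which they close (so a half turn about z gives the same grasp; the last joint's range is limited). The gripper opens to 87 mm and grips with 3 to 60 N. Pads are 19 mm wide; open, the fingers measure 117 mm over their backs; the gripper's body (75 mm by 190 mm) begins 51 mm behind the grasp point.
Start: joints at [86.666, 22.042, 0.453, 0, -68.411, -14.817], TCP at [0.195, 0.594, 0.198] pointing down, gripper open.
Joint ranges: [-179.83, 179.83], [-69.29, 118.12], [-61.27, 80.66], [-181.25, 117.63], [-171.15, -9.14], [-177.46, 177.46]. Speed limits (degrees/s): [159.86, 159.86, 180, 180, 180, 180].

### API

Orientations are given as a 3x3 rotation matrix whose columns are the frame's x, y, z axes.
In Python, from station import sensors, eyes, workorder gives the robot as it stands.
- The arm moves only by the shell command python3 -m handwheel 'ROWS'. ROWS is a JSON list of rows, 1 to 8 of them, each of 7 numbers: the opening from 0.0 (shut) to 1.0 (fully open), then dx, dy, dz in m, then a rotation vector rx, ry, rz in degrees; each row is the pose to reach, as a shift and turn from the pose commanded when the command began, along the tool's axes at that moment; what a row does not reach only later rows make up. A row lasts 1/10 s, in which the tool goes at most 0.05 m and 8.59 degrees, less where a joint would pass 70% of its speed; a pose out of reach is approached as far as the arm can. The fingers move at their own pace and stop on an object; the grip force is fixed at half the most. Time passes only in rows, so rows that do not move let the fingers close. It prints the time, the measured TCP pose, the force, the opening and the grip force at its end.
- sensors.sense(): the state, without advancing time (a new reading comes with each control period).
- eyes.capture(name): name is "scene" or "top"; returns a dict with "pixels" (480x640x3 uint8, red, green, blue), "z_map" (480x640 float32, m along the optical axis (not along the pixel's ray), 0 where there is no reading), "K" (3x3 intrinsics, pixels), "world_from_camera" (4x4, takes a point from camera to world coordinates). Camera axes: x right, y up, looking along -z (the intrinsics and any distortion apply to the point x, -y, -z); pixel columns grow to the right and rows downward; lengths in m; the calibration is good to about 2 mm. A picture is of the moment at which its call begins.
- workorder.finish_job(): hands the job in; it is judged then, once.
The state is a dict: "time_s": time; "joints": joint angles; "joint_velocities": joint speeds; "effort": joint torques, N m; "tcp_pos": TCP position; "ee_rot": TCP orientation; "wrist_force": force on the tool from outside, world axes, zero at the start; "moment": the same for the moment, N m; "gripper_width": opening from 0.0 (shut) to 1.0 (fully open); "gripper_force": force on a finger pad.
Only numpy, scipy, OpenCV 4.12 (cv2) and the standard library are available. Lean on these libraries where they do the work, as an engineer would, in place of code of your own. Each camera call takes 0.05 s, during which the arm holds its last target. There are 200 camera calls.

### The job

Set up the sample display on the plywood board: lay the yellow notebook flat midway between the red and the blue ticket holder, in line with them, its long sides pointing front to back, and put the purple notepad squarely on top of it. Stand the teal pen cup upright directly behind the red ticket holder and lay the orange-sleeved eraser directly in front of the blue one, long sides front to back, each about a finger's width (20 mm) clear of its holder. Front is the side the sloping ticket faces; leave the green notebook, the stapler and the tape dispenser where they are.

Things in the scene. Friction and masses are not known exactly. Their poses are not given: they have to be found in the camera images.
- board: fixed plywood display board lying on the table, 260 (x, front to back) x 320 (y) x 10 mm thick; origin at the centre of its underside, on the table. Its +x points to the back (away from the robot, turned at most 0.2 rad), +y to its left. Its top is 10 mm above the table. A dark strip marks its front edge. It differs in place and turn at every start.
- red_holder: red ticket holder fixed on the board, low stand 30 (x) x 60 (y) x 45 mm high, its sloping white ticket facing the front (-x, towards the robot); origin at the centre of its underside, on the board's top. Axes parallel to the board's: -x front, +x behind. The holders stand 105 mm left and right of the board's centre; either colour may be on the left.
- blue_holder: blue plastic ticket holder fixed on the board, same shape, size, origin and axes as the red one
- yellow_notebook: loose yellow top-bound pocket notebook lying flat, 100 (x) x 60 (y) x 18 mm thick, rigid, about 90 g; wire coil across its +x end, small blue label on the cover; origin at the centre of its underside. Grip it across its 60 mm width (y). Which way round the coil points does not matter.
- purple_notepad: loose purple top-bound notepad lying flat, 76 (x) x 50 (y) x 16 mm thick, rigid, about 50 g; wire coil across its +x end, white label; origin at the centre of its underside. Grip it across its 50 mm width (y). Which way round the coil points does not matter.
- pen_cup: loose teal round pen cup standing upright, open and empty, outer diameter 60 mm (straight sides), 90 mm high, 3 mm wall, about 110 g; origin at the centre of its underside. It can be gripped across its outside.
- eraser: loose block eraser, white with an orange sleeve, lying flat, 60 (x) x 28 (y) x 18 mm high, rigid, about 30 g; origin at the centre of its underside. Grip it across its 28 mm width (y). Which end points forward does not matter.
- green_notebook: bystander: green notebook of the same shape as the yellow one, 100 x 60 x 18 mm, lying among the loose things (the five of them change places at every start, on the table to the robot's right); origin at the centre of its underside. Leave it.
- stapler: bystander: black stapler, 36 (x) x 135 (y) x 47 mm high, on the table beyond the work; origin at the centre of its underside. Leave it.
- tape_dispenser: bystander: grey desk tape dispenser, 58 (x) x 150 (y) x 80 mm high, at the right of the work; origin at the centre of its underside. Leave it.
Mind the look-alikes: they are no part of the job. Of the things that look like the pen_cup, the smaller one is meant. Several things look just like the eraser: the one meant starts nearest to the robot's base.

How it is judged:
By the outcome, as a careful person would: the job done as asked, in the order asked, and still so for the second after the job is handed in, with the robot touching nothing.
It also fails if it takes over 99 s, if anything falls off the work surface, if the arm or the gripper's body presses on something with over 40 N, if the wrist force passes 120 N, or if a joint passes its speed limit or range.

## Working session

There is one attempt and no reset: what is moved stays moved. The work goes in short steps, Python scripts to look and compute and a shell command to move; the robot and the scene stay as the last step left them, time stands still between calls to the robot, and variables do not carry over. Pictures are saved under pics/ and viewed, at most 14 in all, crops included, and the job is handed in when it is done.

```bash
ls; mkdir -p pics
python3 - <<'E'
from station import sensors, eyes
import cv2, numpy as np
s=sensors.sense(); print(s['tcp_pos'],s['ee_rot'],s['gripper_width'],s['time_s'])
for n in('scene','top'):
    c=eyes.capture(n); np.savez(f'{n}0.npz',**c)
    cv2.imwrite(f'pics/{n}0.png',c['pixels'][:,:,::-1]); print(n,c['K'],c['world_from_camera'],[k for k in c])
E
```

```text
pics
[0.19448655 0.5932673  0.19663682] [[ 9.50174424e-01 -3.11718141e-01 -6.03063629e-04]
 [-3.11718710e-01 -9.50172014e-01 -2.14219905e-03]
 [ 9.47481229e-05  2.22344897e-03 -9.99997524e-01]] 0.9995495827272536 0.0
scene [[481.23881349   0.         325.9156177 ]
 [  0.         481.23881349 240.43083915]
 [  0.           0.           1.        ]] [[ 0.73899158 -0.52315376  0.42450158  1.08286643]
 [ 0.67361304  0.58469968 -0.45207494 -0.64051278]
 [-0.01170123  0.62002938  0.78449133  0.95826684]
 [ 0.          0.          0.          1.        ]] ['pixels', 'z_map', 'K', 'world_from_camera']
top [[566.56184091   0.         322.12117582]
 [  0.         566.56184091 237.19789262]
 [  0.           0.           1.        ]] [[-0.01707852  0.9852796  -0.17009536  0.35075151]
 [-0.9998386  -0.01777805 -0.00259023 -0.08047326]
 [-0.00557607  0.17002367  0.9854242   1.34165591]
 [ 0.          0.          0.          1.        ]] ['pixels', 'z_map', 'K', 'world_from_camera']
```

View pics/top0.png

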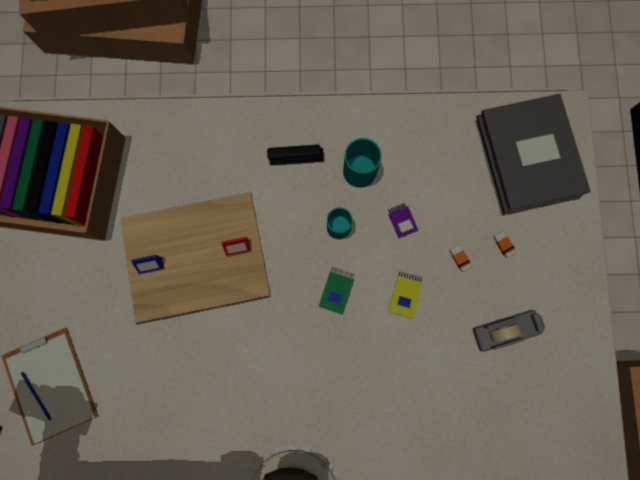

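View pics/scene0.png

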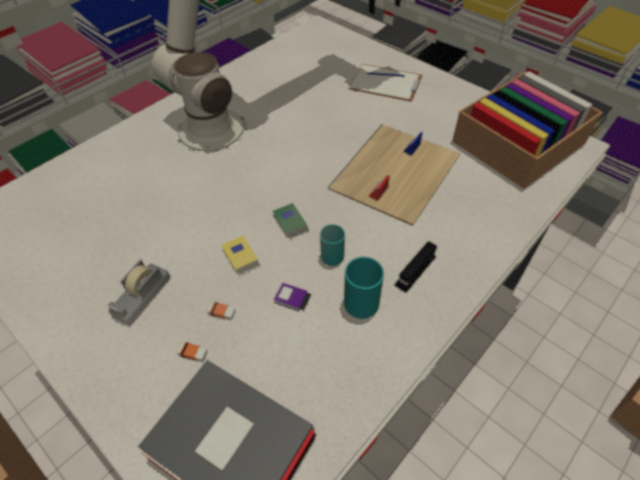

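The top view shows these candidates:
- **Pen cups:** teal at (339,223), small, and (362,162), large. I choose the small one.
- **Erasers:** orange at (460,258) and (505,244). The first is nearer the base at about (290,480).
- **Notebooks:** yellow at (405,297) and green at (337,292). The notepad is purple at (403,221).
- **Holders:** blue at (148,264), on the left, and red at (236,247), on the right.

Next I measure them and take a close crop.

```bash
cat > h.py <<'E'
import cv2, numpy as np
from station import sensors, eyes
def cap(n): return eyes.capture(n)
def pts(c):
    z=c['z_map'].astype(float); K=c['K']; v,u=np.mgrid[:480,:640]
    p=np.stack([(u-K[0,2])/K[0,0]*z,-(v-K[1,2])/K[1,1]*z,-z],-1)
    T=c['world_from_camera']; return p@T[:3,:3].T+T[:3,3]
HSV={'yellow':((25,120,70),(33,255,255)),'purple':((135,100,30),(155,255,255)),'teal':((85,100,30),(97,255,255)),
 'orange':((6,190,100),(14,255,255)),'green':((65,100,25),(84,255,255)),'blue':((112,120,30),(128,255,255)),'red':((0,200,60),(3,255,255))}
def ray(c,uv,z):
    K=c['K'];T=c['world_from_camera']; uv=np.atleast_2d(uv)
    d=np.c_[(uv[:,0]-K[0,2])/K[0,0],-(uv[:,1]-K[1,2])/K[1,1],-np.ones(len(uv))]@T[:3,:3].T
    return (T[:3,3]+d*((z-T[2,3])/d[:,2])[:,None])[:,:2]
def blobs(c,col,amin=25):
    h=cv2.cvtColor(c['pixels'],cv2.COLOR_RGB2HSV); m=cv2.inRange(h,*map(np.array,HSV[col]))
    m=cv2.morphologyEx(m,cv2.MORPH_CLOSE,np.ones((3,3)))
    n,l,s,ce=cv2.connectedComponentsWithStats(m)
    return [(l==i,s[i],ce[i]) for i in range(1,n) if s[i,4]>=amin]
def rect(xy):
    (c,wh,a)=cv2.minAreaRect((np.asarray(xy)*1000).astype(np.float32))
    w,hh=wh
    if w<hh: w,hh=hh,w; a+=90
    return np.round(c,1),round(w,1),round(hh,1),round((a+90)%180-90,1)
E
python3 - <<'E'
from h import *
for n in('top','scene'):
    c=dict(np.load(n+'0.npz')); P=pts(c); print(n)
    for col in HSV:
        for m,s,ce in blobs(c,col):
            q=P[m]; zt=np.percentile(q[:,2],[5,50,95]).round(3)
            if zt[1]<-.05 or zt[1]>.15: continue
            print(col,ce.round(),s[4],'z',zt,'mean',q.mean(0).round(3),rect(ray(c,np.argwhere(m)[:,::-1],.018)))
c=dict(np.load('top0.npz'));im=c['pixels'][190:330,110:550,::-1]
im=c['pixels'][180:330,300:540,::-1]
cv2.imwrite('pics/crop.png',cv2.resize(im,None,fx=3.3,fy=3.3,interpolation=cv2.INTER_CUBIC))
P=pts(c); h=cv2.cvtColor(c['pixels'],cv2.COLOR_RGB2HSV)
# board by hue
for u,v in[(200,300),(150,220),(300,350),(200,285)]: print(h[v,u],P[v,u].round(4))
E
```

```text
top
yellow [ 66. 169.] 1005 z [0.122 0.133 0.137] mean [0.721 0.486 0.138] (array([759.7, 542.3]), 232.5, 26.8, -8.5)
yellow [405. 296.] 838 z [0.011 0.017 0.022] mean [ 0.437 -0.267  0.023] (array([ 436.1, -267.4]), 87.2, 60.3, -16.9)
purple [ 15. 163.] 1032 z [0.123 0.133 0.137] mean [0.738 0.601 0.136] (array([777.5, 667.9]), 233.6, 29.3, -9.4)
purple [402. 220.] 411 z [0.009 0.015 0.019] mean [ 0.618 -0.267  0.021] (array([ 614.7, -269.4]), 64.3, 49.5, 21.1)
teal [361. 162.] 1435 z [0.005 0.063 0.126] mean [ 0.747 -0.172  0.07 ] (array([ 762.9, -177. ]), 121.9, 86.2, -5.3)
teal [339. 222.] 626 z [0.002 0.03  0.09 ] mean [ 0.609 -0.117  0.046] (array([ 614.1, -119. ]), 70.4, 59.6, -1.1)
orange [505. 244.] 103 z [0.012 0.017 0.022] mean [ 0.556 -0.508  0.017] (array([ 555.8, -508.5]), 24.9, 23.5, -60.5)
orange [460. 258.] 103 z [0.014 0.018 0.022] mean [ 0.525 -0.402  0.018] (array([ 524.9, -401.7]), 24.8, 21.9, -64.7)
green [ 27. 165.] 1006 z [0.124 0.133 0.137] mean [0.733 0.571 0.138] (array([772.9, 636.3]), 230.4, 27.0, -8.7)
green [336. 292.] 743 z [0.013 0.017 0.022] mean [ 0
[... 1791 characters left out ...]
672 z [-0.05   0.022  0.037] mean [-0.822  0.217  0.004] (array([-802.8,  236.3]), 450.6, 334.8, -12.7)
blue [525. 116.] 552 z [0.098 0.132 0.136] mean [0.748 0.517 0.132] (array([708.6, 671.3]), 286.3, 91.2, -25.4)
blue [413. 145.] 102 z [0.014 0.035 0.055] mean [0.535 0.321 0.034] (array([525.2, 347.3]), 91.4, 20.8, -83.5)
red [559.   5.] 570 z [0.024 0.029 0.035] mean [0.469 1.385 0.03 ] (array([ 473.2, 1395.8]), 237.2, 131.3, 40.9)
red [506. 129.] 808 z [0.105 0.121 0.135] mean [0.732 0.447 0.123] (array([680.9, 589.5]), 251.5, 65.9, -8.6)
[ 19 117 120] [0.4366 0.2122 0.0078]
[ 19 116 121] [0.6298 0.3354 0.0108]
[ 20  37 125] [ 0.3172 -0.0208 -0.0051]
[ 19 117 111] [0.4719 0.213  0.0073]
```

View pics/crop.png

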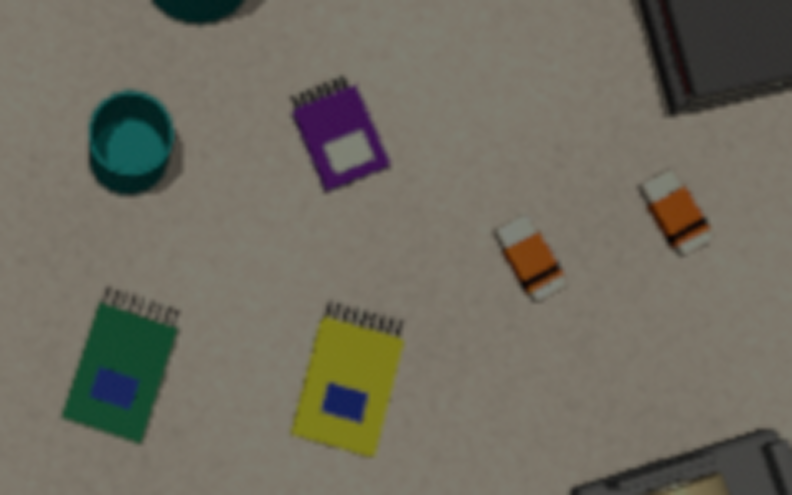

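The crop confirms the small cup at (339,223), the purple pad at (403,221), and the meant eraser at (460,258) with its look-alike at (505,244). Next I refine the measurements.

Run:
```python
from h import *
for n in('top','scene'):
    c=dict(np.load(n+'0.npz')); P=pts(c); h=cv2.cvtColor(c['pixels'],cv2.COLOR_RGB2HSV); print(n)
    roi=(P[...,0]>.33)&(P[...,0]<.75)&(P[...,1]>.0)&(P[...,1]<.43)
    m=((h[...,1]>75)&(h[...,0]>10)&(h[...,0]<30)&roi).astype(np.uint8)
    m=cv2.morphologyEx(m,cv2.MORPH_CLOSE,np.ones((9,9)));m=cv2.morphologyEx(m,cv2.MORPH_OPEN,np.ones((5,5)))
    uv=np.argwhere(m)[:,::-1]; print('board',rect(ray(c,uv,.010)))
    # holders: coloured frame top edge / all points above board
    for col,cen in(('red',(.56,.12)),('blue',(.523,.325))):
        d=np.hypot(P[...,0]-cen[0],P[...,1]-cen[1])<.05
        for lo,hi in((.018,.08),(.046,.08)):
            q=P[d&(P[...,2]>lo)&(P[...,2]<hi)]; print(col,lo,len(q),rect(q[:,:2]),q[:,2].max().round(3))
    for nm,cen,lo,hi in(('yellow',(.44,-.267),.010,.03),('purple',(.62,-.267),.008,.03),('eraser',(.525,-.402),.011,.03),('cup',(.62,-.12),.083,.1)):
        d=np.hypot(P[...,0]-cen[0],P[...,1]-cen[1])<.065
        q=P[d&(P[...,2]>lo)&(P[...,2]<hi)]; print(nm,len(q),rect(q[:,:2]),np.round(cv2.minEnclosingCircle((q[:,:2]*1000).astype(np.float32))[0],1))
    # eraser/cup by image
    S=h[...,1].astype(int)
    d=np.hypot(P[...,0]-.62,P[...,1]+.12)<.06
    mt=(h[...,0]>80)&(h[...,0]<100)&(S>60)&(P[...,1]>-.19)&(P[...,0]<.68)&(P[...,0]>.55)&(P[...,1]<-.06)
    print('cup z.09',rect(ray(c,np.argwhere(mt)[:,::-1],.09)))
```

```text
top
board (array([609.7, 263.8]), 403.8, 364.9, 10.6)
red 0.018 361 (array([557.9, 124.5]), 60.2, 31.4, -80.2) 0.06
red 0.046 129 (array([566. , 125.7]), 59.6, 15.2, -78.1) 0.06
blue 0.018 384 (array([520.2, 334.7]), 70.9, 29.7, -76.2) 0.06
blue 0.046 136 (array([527.2, 331.8]), 61.5, 16.2, -79.1) 0.06
yellow 998 (array([ 446.5, -272.4]), 109.8, 60.4, -16.9) [ 443.2 -271.3]
purple 587 (array([ 618.8, -274.2]), 84.3, 74.2, -0.9) [ 619.3 -274.2]
eraser 301 (array([ 524.8, -403.7]), 59.7, 29.1, 24.8) [ 524. -403.]
cup 111 (array([ 605.2, -117. ]), 58.5, 56.4, -1.2) [ 605.3 -117.4]
cup z.09 (array([ 599.8, -116.9]), 71.2, 56.3, -1.1)
scene
board (array([585.1, 307.5]), 465.0, 362.7, -79.4)
red 0.018 189 (array([562.7, 124.3]), 60.8, 29.3, -79.3) 0.057
red 0.046 73 (array([570.2, 126.1]), 60.2, 13.5, -79.6) 0.057
blue 0.018 155 (array([524.2, 332.2]), 65.1, 29.4, -81.0) 0.056
blue 0.046 59 (array([531.9, 334.5]), 62.7, 12.0, -80.2) 0.056
yellow 770 (array([ 444.3, -268.9]), 102.0, 60.6, -16.5) [ 444.6 -269.3]
purple 623 (array([ 622.6, -267.8]), 76.5, 52.2, 20.5) [ 621.4 -266.5]
eraser 312 (array([ 528.2, -401.5]), 60.2, 29.4, 25.8) [ 528. -402.]
cup 151 (array([ 609.1, -115.8]), 59.6, 57.9, -76.2) [ 608.1 -115.2]
cup z.09 (array([ 630.8, -139.6]), 115.8, 51.0, -48.9)
```

Run:
```python
from h import *
for n in('top','scene'):
    c=dict(np.load(n+'0.npz')); P=pts(c); h=cv2.cvtColor(c['pixels'],cv2.COLOR_RGB2HSV)
    m=((h[...,1]>70)&(h[...,0]>8)&(h[...,0]<30)&(P[...,2]<.03)&(P[...,0]>.3)&(P[...,0]<.75)&(P[...,1]>.0)&(P[...,1]<.43)).astype(np.uint8)
    k,l,s,ce=cv2.connectedComponentsWithStats(cv2.morphologyEx(m,cv2.MORPH_OPEN,np.ones((3,3))))
    i=1+np.argmax(s[1:,4]); cn=max(cv2.findContours((l==i).astype(np.uint8),0,2)[0],key=cv2.contourArea)
    print(n,s[i],rect(ray(c,cn[:,0].astype(float),.010)))
```

```text
top [  121   193   149   130 13390] (array([540.9, 227.7]), 319.8, 256.2, -79.5)
scene [ 330  126  129   98 6685] (array([545.4, 225.9]), 320.3, 256.2, -79.4)
```

```bash
cat > go.py <<'E'
import sys; from h import *; from scipy.spatial.transform import Rotation as R
s=sensors.sense(); x,y,z,a=map(float,sys.argv[1:5]); p=np.array(s['tcp_pos']); r=np.array(s['ee_rot']); a=np.radians(a)
T=np.array([[np.cos(a),np.sin(a),0],[np.sin(a),-np.cos(a),0],[0,0,-1]])
d=r.T@(np.array([x,y,z])-p); w=R.from_matrix(r.T@T).as_rotvec(degrees=True)
print('t',round(s['time_s'],1),'p',p.round(4),'yaw',np.degrees(np.arctan2(r[1,0],r[0,0])).round(1),'j',np.round(s['joints'],0),'w',round(s['gripper_width'],3),'F',np.round(s['wrist_force'],1))
print('delta',d.round(4),'rot',w.round(1),'rows',max(np.linalg.norm(d)/.05,np.linalg.norm(w)/8.59).round(1))
E
python3 go.py .45 .2 .2 -16.7
```

```text
t 0.1 p [0.1945 0.5933 0.1968] yaw -18.2 j [ 87.  22.   0.  -0. -68. -15.] w 1.002 F [-0.   0.7  0.1]
delta [ 0.3654  0.2941 -0.0026] rot [ 0.1 -0.  -1.5] rows 9.4
```

```bash
python3 -m handwheel '[[1,0.3,0.24,0,0,0,-1.5],[1,0.3,0.24,0,0,0,-1.5],[1,0.3,0.24,0,0,0,-1.5],[1,0.3,0.24,0,0,0,-1.5],[1,0.3,0.24,0,0,0,-1.5],[1,0.3,0.24,0,0,0,-1.5],[1,0.3,0.24,0,0,0,-1.5],[1,0.3,0.24,0,0,0,-1.5]]'; python3 go.py .445 -.27 .1 -16.7
```

```text
time_s: 0.9
tcp_pos: [0.4056, 0.2696, 0.1976]
ee_rot: [[0.958, -0.288, -0.001], [-0.288, -0.958, -0.001], [-0.0, 0.001, -1.0]]
wrist_force: [0.6, 0.2, 0.2]
gripper_width: 0.998
gripper_force: 0.0
t 0.9 p [0.4056 0.2696 0.1976] yaw -16.7 j [ 53.   9. -18.  -0. -63.  20.] w 0.998 F [0.6 0.2 0.2]
delta [0.1932 0.5053 0.0978] rot [ 0.  0. -0.] rows 11.0
```

```bash
python3 -m handwheel '[[1,0.15,0.36,0,0,0,0],[1,0.15,0.36,0,0,0,0],[1,0.15,0.36,0,0,0,0],[1,0.15,0.36,0,0,0,0],[1,0.15,0.36,0,0,0,0],[1,0.15,0.36,0,0,0,0],[1,0.15,0.36,0,0,0,0],[1,0.15,0.36,0,0,0,0]]'|head -2; python3 go.py .445 -.27 .06 -16.7
```

```text
time_s: 1.7
tcp_pos: [0.445, -0.1179, 0.1976]
t 1.7 p [ 0.445  -0.1179  0.1976] yaw -16.7 j [  5.   6. -22.  -0. -63.  68.] w 0.998 F [0.5 0.1 0.4]
delta [0.0438 0.1457 0.1376] rot [ 0.  0. -0.] rows 4.1
```

```bash
python3 -m handwheel '[[1,0.0438,0.1457,0.05,0,0,0],[1,0.0438,0.1457,0.05,0,0,0],[1,0.0438,0.1457,0.05,0,0,0],[1,0.0438,0.1457,0.05,0,0,0],[1,0.0438,0.1457,0.1376,0,0,0],[1,0.0438,0.1457,0.1376,0,0,0],[1,0.0438,0.1457,0.1376,0,0,0]]'|head -2; python3 go.py .445 -.27 .005 -16.7
python3 - <<'E'
from h import *
c=cap('top'); s=cap('scene')
cv2.imwrite('pics/a1.png',np.hstack([cv2.resize(c['pixels'][200:380,320:520],(400,360)),cv2.resize(s['pixels'][150:330,150:350],(400,360))])[:,:,::-1])
E
```

```text
time_s: 2.4
tcp_pos: [0.4412, -0.2661, 0.0554]
t 2.4 p [ 0.4412 -0.2661  0.0554] yaw -16.7 j [-13.  21. -25.  -0. -45.  86.] w 1.001 F [-1.  -0.  -0.1]
delta [0.0054 0.0027 0.0504] rot [-0.   0.7 -0. ] rows 1.0
```

View pics/a1.png

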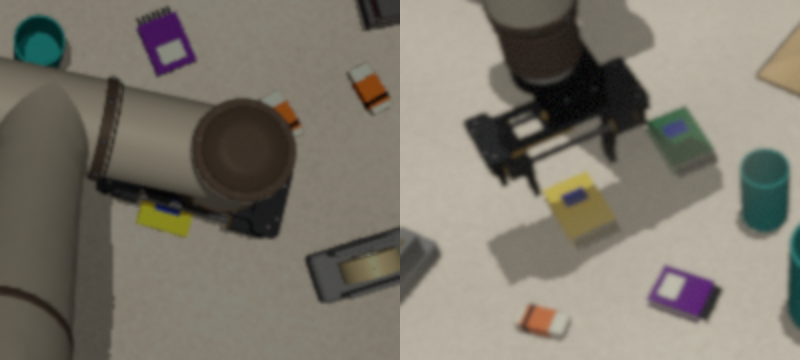

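Scene crop (right half): open finger tips at full-image pixels about (216,245) and (256,227), with the yellow notebook below them. I check this against the projected TCP.

Run:
```python
from h import *
s=sensors.sense();c=cap('scene');T=np.linalg.inv(c['world_from_camera'])
for off in(-.0435,0,.0435):
    p=np.array(s['tcp_pos'])+off*np.array(s['ee_rot'])[:,1]
    q=T[:3,:3]@p+T[:3,3]; print(c['K'][0,0]*q[0]/-q[2]+c['K'][0,2], c['K'][1,1]*-q[1]/-q[2]+c['K'][1,2])
print(s['tcp_pos'])
```

```text
254.5265325643242 235.25638558845128
237.99102566647974 242.71604780365948
221.05714810946643 250.35542694996676
[ 0.44616526 -0.26763002  0.0606565 ]
```

```bash
python3 go.py .445 -.27 .005 -16.7; python3 -m handwheel '[[1,-0.0005,0.002,0.04,0,0,0],[1,-0.0005,0.002,0.056,0,0,0],[1,-0.0005,0.002,0.056,0,0,0],[1,-0.0005,0.002,0.056,0,0,0]]'|head -4;python3 go.py .445 -.27 .005 -16.7
```

```text
t 2.5 p [ 0.4473 -0.2679  0.0619] yaw -16.6 j [-13.  20. -25.   0. -45.  86.] w 1.0 F [0.8 1.6 0.9]
delta [-0.0018  0.0027  0.0569] rot [ 0.  -0.2  0.1] rows 1.1
time_s: 2.95
tcp_pos: [0.4467, -0.2698, 0.0063]
ee_rot: [[0.958, -0.285, 0.004], [-0.285, -0.958, -0.001], [0.004, 0.0, -1.0]]
wrist_force: [0.5, -0.0, 0.1]
t 3.0 p [ 0.4467 -0.2698  0.0063] yaw -16.6 j [-13.  25. -28.   0. -37.  87.] w 1.002 F [ 0.5 -0.   0.1]
delta [-0.0016  0.0007  0.0013] rot [ 0.  -0.2  0.1] rows 0.0
```

Good. Close and lift.

```bash
python3 -m handwheel '[[0,0,0,0,0,0,0],[0,0,0,0,0,0,0],[0,0,0,0,0,0,0],[0,0,0,0,0,0,0],[0,0,0,0,0,0,0],[0,0,0,0,0,0,0]]'; python3 -m handwheel '[[0,0,0,-0.05,0,0,0],[0,0,0,-0.1,0,0,0],[0,0,0,-0.14,0,0,0],[0,0,0,-0.14,0,0,0]]';python3 go.py .541 .227 .15 10.5
```

```text
time_s: 3.55
tcp_pos: [0.4447, -0.2694, 0.0042]
ee_rot: [[0.958, -0.287, -0.0], [-0.287, -0.958, -0.0], [0.0, 0.0, -1.0]]
wrist_force: [0.3, -0.1, 0.7]
gripper_width: 0.539
gripper_force: 0.0
time_s: 3.95
tcp_pos: [0.4487, -0.271, 0.1506]
ee_rot: [[0.958, -0.285, 0.013], [-0.285, -0.958, -0.005], [0.014, 0.001, -1.0]]
wrist_force: [1.4, 0.2, 0.7]
gripper_width: 0.173
gripper_force: 0.0
t 4.0 p [ 0.4487 -0.271   0.1506] yaw -16.6 j [-13.  14. -18.   0. -57.  87.] w 0.173 F [1.4 0.2 0.7]
delta [-0.0537 -0.5037 -0.0007] rot [  0.2  -0.7 -27.1] rows 10.1
```

Run:
```python
from h import *
c=cap('top'); s=cap('scene')
cv2.imwrite('pics/a2.png',np.hstack([cv2.resize(c['pixels'][200:380,320:520],(400,360)),cv2.resize(s['pixels'][150:330,150:350],(400,360))])[:,:,::-1])
P=pts(s);d=np.hypot(P[...,0]-.444,P[...,1]+.269)<.065
q=P[d&(P[...,2]>.01)&(P[...,2]<.03)]; print(rect(q[:,:2]))
```

```text
(array([ 443.1, -268.4]), 102.5, 60.5, -16.5)
```

View pics/a2.png

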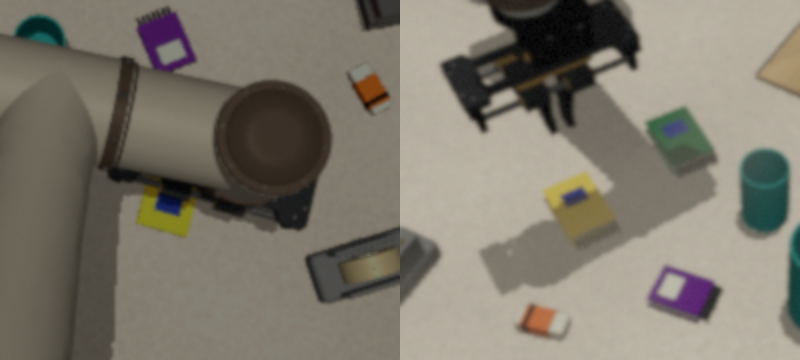

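The notebook stayed put at (239,253) in the scene view and the fingers closed over it without contact, so the tips probably swing up as they open. I measure tip height against opening.

```bash
cat > tip.py <<'E'
from h import *
s=sensors.sense();c=cap('scene');P=pts(c);h=cv2.cvtColor(c['pixels'],cv2.COLOR_RGB2HSV)
p=np.array(s['tcp_pos']);r=np.array(s['ee_rot']);L=(P-p)@r
m=(np.abs(L[...,0])<.03)&(np.abs(L[...,1])<.07)&(L[...,2]<.04)&(L[...,2]>-.04)
print('w',round(s['gripper_width'],3),'z',p[2].round(4))
for sg in(-1,1):
    q=L[m&(np.sign(L[...,1])==sg)]
    if len(q): t=q[q[:,2]>np.sort(q[:,2])[-8:][0]-.001]; print(sg,len(q),'tip z',np.sort(q[:,2])[-6:].round(4),'xy',np.median(t,0).round(4),'y inner', np.percentile(q[:,1],[5,50,95]).round(4))
E
for k in 1; do python3 -m handwheel '[[0,0,0,0,0,0,0],[0,0,0,0,0,0,0],[0,0,0,0,0,0,0]]'|sed -n '2p;5p'; python3 tip.py; python3 -m handwheel '[[0.32,0,0,0,0,0,0],[0.32,0,0,0,0,0,0],[0.32,0,0,0,0,0,0],[0.32,0,0,0,0,0,0],[0.32,0,0,0,0,0,0]]'|sed -n '2p;5p'; python3 tip.py;python3 -m handwheel '[[0.7,0,0,0,0,0,0],[0.7,0,0,0,0,0,0],[0.7,0,0,0,0,0,0],[0.7,0,0,0,0,0,0],[0.7,0,0,0,0,0,0],[0.7,0,0,0,0,0,0]]'|sed -n '2p;5p'; python3 tip.py; python3 -m handwheel '[[1,0,0,0,0,0,0],[1,0,0,0,0,0,0],[1,0,0,0,0,0,0],[1,0,0,0,0,0,0],[1,0,0,0,0,0,0],[1,0,0,0,0,0,0]]'|sed -n '2p;5p'; python3 tip.py; done
```

```text
tcp_pos: [0.444, -0.2692, 0.1428]
gripper_width: 0.006
w 0.006 z 0.1428
-1 19 tip z [-0.0284 -0.028  -0.0275 -0.0272 -0.0267 -0.0249] xy [ 0.0096 -0.0026 -0.0277] y inner [-0.0082 -0.004  -0.0002]
1 32 tip z [-0.0282 -0.0275 -0.0272 -0.0263 -0.025  -0.0246] xy [ 0.0087  0.0078 -0.0275] y inner [0.0013 0.0077 0.0098]
tcp_pos: [0.4447, -0.2694, 0.1442]
gripper_width: 0.299
w 0.299 z 0.1442
-1 33 tip z [-0.0266 -0.0266 -0.0254 -0.0249 -0.0248 -0.0219] xy [ 0.0076 -0.0157 -0.0266] y inner [-0.0212 -0.0153 -0.0122]
1 31 tip z [-0.0269 -0.0252 -0.0252 -0.0247 -0.0241 -0.0229] xy [ 0.0079  0.0185 -0.0261] y inner [0.0138 0.02   0.0228]
tcp_pos: [0.4447, -0.2694, 0.1442]
gripper_width: 0.681
w 0.681 z 0.1442
-1 32 tip z [-0.0275 -0.0265 -0.026  -0.0258 -0.0248 -0.023 ] xy [ 0.0089 -0.0307 -0.027 ] y inner [-0.0373 -0.0316 -0.0289]
1 29 tip z [-0.0267 -0.026  -0.0253 -0.0248 -0.0239 -0.0239] xy [ 0.0086  0.0364 -0.0257] y inner [0.0315 0.0364 0.0395]
tcp_pos: [0.4447, -0.2694, 0.1442]
gripper_width: 0.994
w 0.994 z 0.1442
-1 33 tip z [-0.0262 -0.0253 -0.025  -0.0243 -0.0241 -0.0224] xy [ 0.007  -0.0442 -0.0253] y inner [-0.0507 -0.0442 -0.0426]
1 29 tip z [-0.0263 -0.0262 -0.0262 -0.0261 -0.0255 -0.0235] xy [ 0.0085  0.0492 -0.0263] y inner [0.0439 0.0502 0.0528]
```

Run:
```python
from h import *
s=sensors.sense();c=cap('scene');T=np.linalg.inv(c['world_from_camera'])
im=c['pixels'][150:290,160:330,::-1]; k=4.5
im=cv2.resize(im,None,fx=k,fy=k,interpolation=cv2.INTER_CUBIC)
p=np.array(s['tcp_pos']);r=np.array(s['ee_rot'])
for dz in(0,-.01,-.02,-.03):
  for off in(-.0435,0,.0435):
    w=p+off*r[:,1]+dz*r[:,2]; q=T[:3,:3]@w+T[:3,3]; u=c['K'][0,0]*q[0]/-q[2]+c['K'][0,2]; v=c['K'][1,1]*-q[1]/-q[2]+c['K'][1,2]
    cv2.circle(im,(int((u-160)*k),int((v-150)*k)),3,(0,0,255) if dz==0 else (0,255,0),-1)
im=cv2.convertScaleAbs(im,alpha=1.5,beta=40)
cv2.imwrite('pics/a3.png',im)
```

```text
(no output)
```

View pics/a3.png

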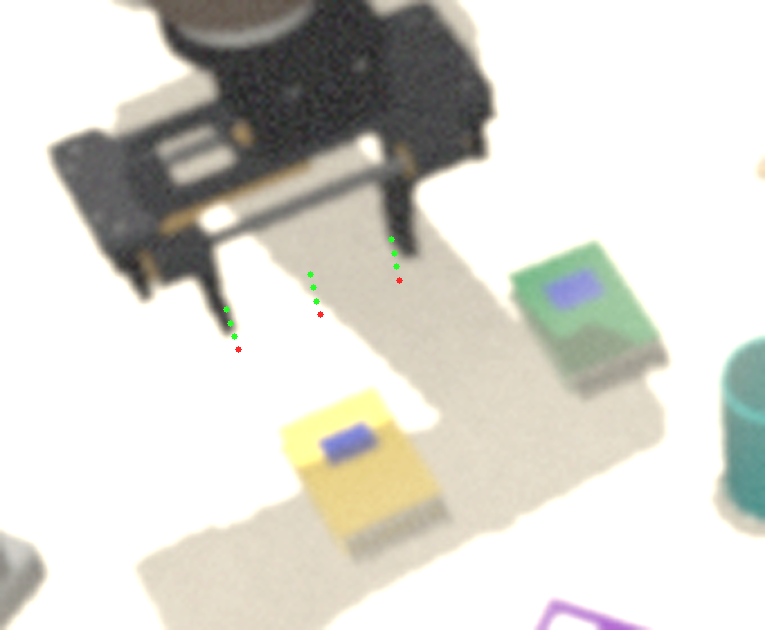

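The finger tips in the picture sit about 20 mm behind the reported TCP: the red dots are past the tips at crop (230,332) and (412,252). I plan with tip = TCP − 0.021 and descend watching the force.

```bash
python3 go.py .444 -.269 0 -16.7; python3 -m handwheel '[[1,0,0,0.05,0,0,0],[1,0,0,0.1,0,0,0],[1,0,0,0.137,0,0,0],[1,0,0,0.145,0,0,0],[1,0,0,0.145,0,0,0]]'|sed -n '2p;4p'; python3 -m handwheel '[[1,0,0,0.006,0,0,0],[1,0,0,0.006,0,0,0],[1,0,0,0.006,0,0,0]]'|sed -n '2p;4p';  python3 -m handwheel '[[1,0,0,0.005,0,0,0],[1,0,0,0.005,0,0,0],[1,0,0,0.005,0,0,0]]'|sed -n '2p;4p'; python3 tip.py
```

```text
t 6.3 p [ 0.4447 -0.2694  0.1442] yaw -16.7 j [-13.  15. -19.   0. -57.  87.] w 0.996 F [ 0.5 -0.6  0.5]
delta [-0.0008 -0.0002  0.1442] rot [ 0. -0.  0.] rows 2.9
tcp_pos: [0.4443, -0.2695, -0.0015]
wrist_force: [-0.6, -0.0, 1.3]
tcp_pos: [0.4458, -0.2697, -0.0054]
wrist_force: [-0.7, 0.9, -0.1]
tcp_pos: [0.4447, -0.2694, -0.0118]
wrist_force: [0.4, -0.6, -0.8]
w 1.001 z -0.0118
-1 481 tip z [-0.0072 -0.0071 -0.0071 -0.0064 -0.0058 -0.0054] xy [-0.003  -0.0434 -0.0074] y inner [-0.0667 -0.0349 -0.0029]
1 562 tip z [-0.0073 -0.0071 -0.0071 -0.007  -0.007  -0.0067] xy [-0.0047  0.0434 -0.0076] y inner [0.0035 0.0324 0.0668]
```

```bash
python3 -m handwheel '[[1,0,0,0.003,0,0,0],[1,0,0,0.003,0,0,0],[1,0,0,0.003,0,0,0]]'|sed -n '2p;4p';  python3 -m handwheel '[[0,0,0,0,0,0,0],[0,0,0,0,0,0,0],[0,0,0,0,0,0,0],[0,0,0,0,0,0,0],[0,0,0,0,0,0,0],[0,0,0,0,0,0,0],[0,0,0,0,0,0,0]]'
```

```text
tcp_pos: [0.4446, -0.2694, -0.015]
wrist_force: [-0.2, 0.5, 0.1]
time_s: 8.45
tcp_pos: [0.4447, -0.2694, -0.0148]
ee_rot: [[0.958, -0.287, -0.0], [-0.287, -0.958, -0.0], [-0.0, 0.0, -1.0]]
wrist_force: [-0.1, -0.1, 0.5]
gripper_width: 0.687
gripper_force: 30.0
```

```bash
python3 -m handwheel '[[0,0,0,-0.04,0,0,0],[0,0,0,-0.08,0,0,0],[0,0,0,-0.12,0,0,0],[0,0,0,-0.12,0,0,0]]'|sed -n '2p;5p';python3 go.py .541 .227 .1052 10.5
```

```text
tcp_pos: [0.4487, -0.2709, 0.111]
gripper_width: 0.683
t 8.8 p [ 0.4487 -0.2709  0.111 ] yaw -16.6 j [-13.  17. -21.   0. -51.  87.] w 0.683 F [-0.2  0.6 -0.4]
delta [-0.0537 -0.5036  0.0046] rot [  0.2  -0.7 -27.1] rows 10.1
```

```bash
python3 -m handwheel '[[0,-0.04,-0.39,-0.02,0,0,-27.2],[0,-0.04,-0.39,-0.02,0,0,-27.2],[0,-0.04,-0.39,-0.02,0,0,-27.2],[0,-0.04,-0.39,-0.02,0,0,-27.2],[0,-0.04,-0.39,-0.02,0,0,-27.2],[0,-0.04,-0.39,-0.02,0,0,-27.2],[0,-0.04,-0.39,-0.02,0,0,-27.2],[0,-0.04,-0.39,-0.02,0,0,-27.2]]'|sed -n '2p;5p';python3 -m handwheel '[[0,0,0,0,0,0,0],[0,0,0,0,0,0,0]]'|sed -n '2p;5p'; python3 go.py .541 .227 .08 10.5
```

```text
tcp_pos: [0.5178, 0.1181, 0.1246]
gripper_width: 0.688
tcp_pos: [0.5173, 0.1164, 0.1241]
gripper_width: 0.687
t 9.8 p [0.5173 0.1164 0.1241] yaw 10.6 j [ 30.  17. -19.  -0. -54.  70.] w 0.687 F [-0.  -0.7 -0.9]
delta [ 0.0438 -0.1044  0.044 ] rot [0.  0.1 0.1] rows 2.4
```

```bash
python3 -m handwheel '[[0,0.0438,-0.1044,0,0,0,0],[0,0.0438,-0.1044,0,0,0,0],[0,0.0438,-0.1044,0,0,0,0],[0,0.0438,-0.1044,0,0,0,0],[0,0.0438,-0.1044,0.04,0,0,0],[0,0.0438,-0.1044,0.04,0,0,0],[0,0.0438,-0.1044,0.04,0,0,0]]'|sed -n '2p;5p'
python3 - <<'E'
from h import *
c=cap('top'); s=cap('scene')
cv2.imwrite('pics/a4.png',np.hstack([cv2.resize(c['pixels'][180:330,100:300],(400,300)),cv2.resize(s['pixels'][80:260,300:500],(400,360))[:300]])[:,:,::-1])
E
python3 go.py .541 .227 -.004 10.5
```

```text
tcp_pos: [0.5414, 0.2241, 0.0848]
gripper_width: 0.683
t 10.7 p [0.543  0.2257 0.0867] yaw 10.5 j [ 38.  24. -14.   0. -52.  62.] w 0.682 F [ 0.2  0.9 -0.7]
delta [-0.0019 -0.0016  0.0907] rot [-0.  -0.1  0. ] rows 1.8
```

View pics/a4.png

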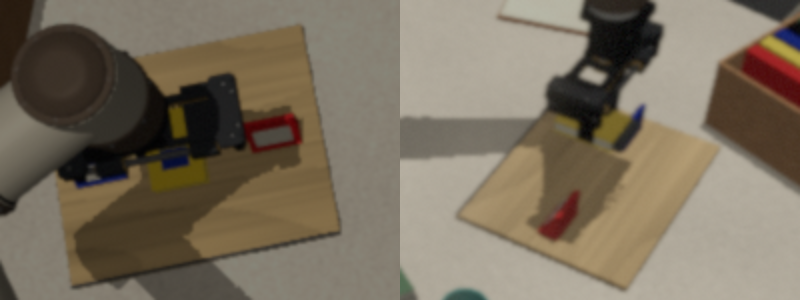

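The notebook hangs above the board between the holders: blue at top-view pixel (150,270), red at (237,247). Next I lower it.

```bash
python3 -m handwheel '[[0,0,0,0.04,0,0,0],[0,0,0,0.07,0,0,0],[0,0,0,0.07,0,0,0],[0,0,0,0.07,0,0,0]]'|sed -n '2p;4p'; python3 go.py .541 .227 -.004 10.5
```

```text
tcp_pos: [0.5432, 0.2266, 0.0166]
wrist_force: [0.7, 0.9, -0.6]
t 11.1 p [0.5432 0.2266 0.0166] yaw 10.6 j [ 38.  29. -17.   0. -43.  62.] w 0.684 F [ 0.7  0.9 -0.6]
delta [-0.0021 -0.0008  0.0206] rot [-0.  -0.1  0.1] rows 0.4
```

```bash
python3 -m handwheel '[[0,0,0,0.012,0,0,0],[0,0,0,0.018,0,0,0],[0,0,0,0.018,0,0,0],[0,0,0,0.018,0,0,0]]'|sed -n '2p;4p'; python3 -m handwheel '[[0,0,0,0,0,0,0],[0,0,0,0,0,0,0]]'|sed -n '2p;4p'; python3 go.py .541 .227 -.004 10.5
```

```text
tcp_pos: [0.5423, 0.2265, -0.0026]
wrist_force: [-0.3, -0.4, -0.3]
tcp_pos: [0.5423, 0.2265, -0.0025]
wrist_force: [-0.8, 0.5, -0.7]
t 11.7 p [ 0.5423  0.2265 -0.0025] yaw 10.6 j [ 38.  31. -18.   0. -41.  62.] w 0.684 F [-0.8  0.5 -0.7]
delta [-0.0012 -0.0007  0.0015] rot [-0.  -0.   0.1] rows 0.0
```

```bash
python3 -m handwheel '[[0,-0.001,-0.001,0.0015,0,0,0],[0,-0.001,-0.001,0.0015,0,0,0],[0,-0.001,-0.001,0.0015,0,0,0]]'|sed -n '2p;4p'; python3 -m handwheel '[[0.95,0,0,0,0,0,0],[0.95,0,0,0,0,0,0],[0.95,0,0,0,0,0,0],[0.95,0,0,0,0,0,0],[0.95,0,0,0,0,0,0]]'|sed -n '2p;4,5p'; python3 -m handwheel '[[1,0,0,-0.04,0,0,0],[1,0,0,-0.09,0,0,0],[1,0,0,-0.13,0,0,0],[1,0,0,-0.13,0,0,0]]'|sed -n '2p';python3 go.py .621 -.269 .13 20.6
```

```text
tcp_pos: [0.5408, 0.2272, -0.0044]
wrist_force: [-0.2, -0.6, -0.6]
tcp_pos: [0.541, 0.2272, -0.0043]
wrist_force: [0.2, 0.1, 0.4]
gripper_width: 0.934
tcp_pos: [0.5449, 0.2294, 0.1328]
t 12.8 p [0.5449 0.2294 0.1328] yaw 10.6 j [ 39.  21. -11.   0. -57.  62.] w 0.999 F [-0.  -0.2 -0.1]
delta [-1.710e-02  5.039e-01  1.000e-04] rot [ -0.2  -0.8 -10. ] rows 10.1
```

```bash
python3 -m handwheel '[[1,-0.014,0.39,0,0,0,-10],[1,-0.014,0.39,0,0,0,-10],[1,-0.014,0.39,0,0,0,-10],[1,-0.014,0.39,0,0,0,-10],[1,-0.014,0.39,0,0,0,-10],[1,-0.014,0.39,0,0,0,-10],[1,-0.014,0.39,0,0,0,-10],[1,-0.014,0.39,0,0,0,-10]]'|sed -n '2p'; python3 -m handwheel '[[1,0,0,0,0,0,0],[1,0,0,0,0,0,0]]'|sed -n '2p'; python3 go.py .621 -.269 .06 20.6
cat > meas.py <<'E'
from h import *
# objects on the board in board-frame coordinates, per view (board from first picture of that view)
B={'top':(np.array([539,227.4]),10.5),'scene':(np.array([543.4,225.5]),10.5)}
def meas(n,name,cen,lo,hi,rad,c=None):
    c=c or cap(n);P=pts(c);d=np.hypot(P[...,0]-cen[0],P[...,1]-cen[1])<rad
    q=P[d&(P[...,2]>lo)&(P[...,2]<hi)]
    if len(q)<5: return print(n,name,'none')
    o,w,h_,a=rect(q[:,:2]); b,y=B[n]; y=np.radians(y); v=(o-b)@np.array([[np.cos(y),-np.sin(y)],[np.sin(y),np.cos(y)]])
    print(n,name,len(q),'world',o,w,h_,'ang-board',round((a-10.5+90)%180-90,1),'board xy',v.round(1),'z',np.percentile(q[:,2],[50,95]).round(4))
E
python3 - <<'E'
from meas import *
for n in('top','scene'):
    c=cap(n)
    meas(n,'yellow',(.541,.227),.019,.04,.065,c); meas(n,'red',(.5605,.124),.02,.06,.045,c); meas(n,'blue',(.522,.33),.02,.06,.045,c)
E
```

```text
tcp_pos: [0.5982, -0.1613, 0.1251]
tcp_pos: [0.5979, -0.1598, 0.1248]
t 13.8 p [ 0.5979 -0.1598  0.1248] yaw 20.4 j [ -0.  25.  -6.  -0. -59. 110.] w 1.001 F [-0.9  1.2 -0.1]
delta [-0.0164  0.1105  0.0647] rot [-0.   0.1 -0.2] rows 2.6
top yellow 997 world [537.2 223.6] 99.6 61.5 ang-board 0.2 board xy [-2.5 -3.4] z [0.0265 0.0313]
top red 263 world [559.2 128.8] 51.7 27.1 ang-board -89.7 board xy [   1.9 -100.6] z [0.0434 0.0559]
top blue 368 world [520.8 330.9] 62.4 29.9 ang-board 89.9 board xy [  1.  105.1] z [0.042  0.0554]
scene yellow 566 world [539.3 225.2] 99.3 66.8 ang-board -1.6 board xy [-4.1  0.5] z [0.0266 0.03  ]
scene red 174 world [564.1 125.6] 61.5 26.7 ang-board 89.8 board xy [   2.1 -102. ] z [0.0424 0.0551]
scene blue 147 world [525.6 331.5] 65.0 27.9 ang-board -90.0 board xy [  1.8 107.5] z [0.0416 0.0551]
```

Run:
```python
from meas import *
y=np.radians(10.5);Rb=np.array([[np.cos(y),-np.sin(y)],[np.sin(y),np.cos(y)]])
for n in('top','scene'):
    c=cap(n);T=c['pixels'];h=cv2.cvtColor(T,cv2.COLOR_RGB2HSV);P=pts(c)
    near=lambda x,yy,r:(np.hypot(P[...,0]-x,P[...,1]-yy)<r)
    m=(h[...,0]>=22)&(h[...,0]<=35)&(h[...,1]>165)&near(.54,.225,.07)
    v=(ray(c,np.argwhere(m)[:,::-1],.028)*1000-B[n][0])@Rb
    print(n,'yellow',m.sum(),np.percentile(v,[1,99],0).round(1))
    for col,cen,hr in(('red',(.56,.124),((h[...,0]<6)|(h[...,0]>174))),('blue',(.522,.33),(h[...,0]>105)&(h[...,0]<130))):
        m=hr&(h[...,1]>110)&near(*cen,.05)
        uv=np.argwhere(m)[:,::-1]
        for z in(.012,.055):
            v=(ray(c,uv,z)*1000-B[n][0])@Rb; print(' ',col,z,m.sum(),np.percentile(v,[1,99],0).round(1).tolist())
    # whole board colour range incl. dark strip: profile along board x through y=+-60
    for yy in(-60,60):
        for xs in(np.arange(-140,-120,2),np.arange(122,142,2)):
            w=np.c_[xs,np.full(len(xs),yy)]@Rb.T+B[n][0]
            Ti=np.linalg.inv(c['world_from_camera']);q=np.c_[w/1000,np.full(len(xs),.01)]@Ti[:3,:3].T+Ti[:3,3]
            u=c['K'][0,0]*q[:,0]/-q[:,2]+c['K'][0,2];vv=c['K'][1,1]*q[:,1]/q[:,2]+c['K'][1,2]
            print('  x',xs[0],xs[-1],'V',h[vv.round().astype(int),u.round().astype(int),2],'S',h[vv.round().astype(int),u.round().astype(int),1])
```

```text
top yellow 826 [[-52.  -34.1]
 [ 34.2  26.6]]
  red 0.012 155 [[-12.7, -116.8], [23.3, -70.8]]
  red 0.055 155 [[-20.1, -121.7], [14.7, -77.2]]
  blue 0.012 212 [[-12.5, 77.4], [22.9, 144.2]]
  blue 0.055 212 [[-19.9, 66.2], [14.3, 130.9]]
  x -140 -122 V [ 46  48  62  85  85  95  62  66 114 129] S [ 83  69  53  45  45  40  41  62 107 113]
  x 122 140 V [117 118 121 123 123 132 136 136 135 136] S [116 115 110  83  83  46  38  38  38  38]
  x -140 -122 V [131 134 134 131 128  95  60  71 122 122] S [ 37  38  38  37  38  43  38  75 111 111]
  x 122 140 V [129 129 130 131 134 136 136 137 137 137] S [113 113 112  91  51  34  34  35  37  37]Traceback (most recent call last):
  File "<stdin>", line 8, in <module>
    return _quantile_unchecked(
        a, q, axis, out, overwrite_input, method, keepdims, weights)
    return _ureduce(a,
                    func=_quantile_ureduce_func,
    ...<5 lines>...
                    overwrite_input=overwrite_input,
                    method=method)
    r = func(a, **kwargs)
    result = _quantile(arr,
                       quantiles=q,
    ...<2 lines>...
                       out=out,
                       weights=wgt)
    slices_having_nans = np.isnan(arr[-1, ...])
                                  ~~~^^^^^^^^^
IndexError: index -1 is out of bounds for axis 0 with size 0
```

Run:
```python
from meas import *
y=np.radians(10.5);Rb=np.array([[np.cos(y),-np.sin(y)],[np.sin(y),np.cos(y)]])
ims=[]
for n in('top','scene'):
    c=cap(n);h=cv2.cvtColor(c['pixels'],cv2.COLOR_RGB2HSV);Ti=np.linalg.inv(c['world_from_camera'])
    # rectify the plane z in board frame, 3 px/mm: homography from 4 projected points
    for z in(.010,.028):
        src=np.array([[-140,-170],[-140,170],[140,170],[140,-170]],float); w=src@Rb.T+B[n][0]
        q=np.c_[w/1000,np.full(4,z)]@Ti[:3,:3].T+Ti[:3,3]
        uv=np.c_[c['K'][0,0]*q[:,0]/-q[:,2]+c['K'][0,2],c['K'][1,1]*q[:,1]/q[:,2]+c['K'][1,2]].astype(np.float32)
        dst=np.array([[340,280],[0,280],[0,0],[340,0]],np.float32)   # row=140-x, col=170-y, 1px/mm
        im=cv2.warpPerspective(c['pixels'],cv2.getPerspectiveTransform(uv,dst),(341,281),flags=cv2.INTER_CUBIC)[:,:,::-1].copy()
        for k in(-50,0,50): cv2.line(im,(120,140-k),(220,140-k),(255,255,255),1)
        for k in(-30,30): cv2.line(im,(170-k,80),(170-k,200),(255,255,255),1)
        for k in(-105,105): cv2.rectangle(im,(170-k-30,125),(170-k+30,155),(0,255,255),1)
        cv2.rectangle(im,(10,10),(330,270),(255,255,0),1)
        ims.append(im)
cv2.imwrite('pics/r1.png',np.vstack([np.hstack(ims[:2]),np.hstack(ims[2:])]))
```

```text
(no output)
```

View pics/r1.png

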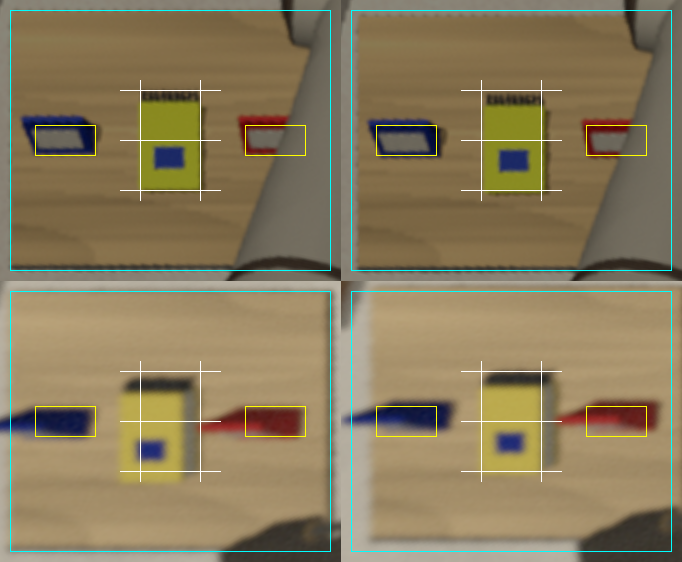

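Rectified views (left column at the board plane, right column at notebook-top height): the board outline and holder bases fit. The yellow notebook is square, about 2.5 mm to the front and 1 mm to the right, which is acceptable. Purple pad next.

```bash
python3 go.py .622 -.2675 .06 20.6; python3 -m handwheel '[[1,-0.0155,0.109,0,0,0,0],[1,-0.0155,0.109,0,0,0,0],[1,-0.0155,0.109,0,0,0,0],[1,-0.0155,0.109,0.05,0,0,0],[1,-0.0155,0.109,0.1,0,0,0],[1,-0.0155,0.109,0.1,0,0,0],[1,-0.0155,0.109,0.1,0,0,0]]'|sed -n '2p'; python3 go.py .622 -.2675 -.015 20.6
```

```text
t 14.2 p [ 0.5986 -0.1575  0.1258] yaw 20.7 j [  0.  25.  -6.  -0. -59. 110.] w 0.999 F [ 0.3  0.1 -0.6]
delta [-0.0169  0.1111  0.0658] rot [-0.  -0.   0.1] rows 2.6
tcp_pos: [0.6225, -0.2659, 0.0259]
t 14.8 p [ 0.6225 -0.2659  0.0259] yaw 20.7 j [ -9.  36.  -3.   0. -51. 120.] w 0.997 F [ 0.2 -0.8  1.3]
delta [-0.001   0.0013  0.0409] rot [0.  0.1 0.1] rows 0.8
```

```bash
python3 -m handwheel '[[1,-0.001,0.0013,0.03,0,0,0],[1,-0.001,0.0013,0.0405,0,0,0],[1,-0.001,0.0013,0.0405,0,0,0],[1,-0.001,0.0013,0.0405,0,0,0]]'|sed -n '2p;4p'; python3 -m handwheel '[[0,0,0,0,0,0,0],[0,0,0,0,0,0,0],[0,0,0,0,0,0,0],[0,0,0,0,0,0,0],[0,0,0,0,0,0,0],[0,0,0,0,0,0,0],[0,0,0,0,0,0,0],[0,0,0,0,0,0,0]]'|sed -n '2p;4,6p'
```

```text
tcp_pos: [0.6233, -0.2681, -0.0126]
wrist_force: [0.5, 0.3, 0.0]
tcp_pos: [0.6218, -0.2679, -0.0149]
wrist_force: [0.1, -0.0, 0.7]
gripper_width: 0.566
gripper_force: 30.0
```

```bash
python3 -m handwheel '[[0,0,0,-0.05,0,0,0],[0,0,0,-0.1,0,0,0],[0,0,0,-0.14,0,0,0],[0,0,0,-0.14,0,0,0],[0,0,0,-0.14,0,0,0]]'|sed -n '2p;5p'; python3 go.py .5395 .227 .125 10.5
```

```text
tcp_pos: [0.6221, -0.2677, 0.1263]
gripper_width: 0.565
t 16.6 p [ 0.6221 -0.2677  0.1263] yaw 20.5 j [-10.  30.   3.  -0. -63. 120.] w 0.565 F [-0.3  0.6 -1.5]
delta [ 0.0961 -0.4923  0.0012] rot [ 0.  -0.1 10. ] rows 10.0
```

```bash
python3 -m handwheel '[[0,0.0765,-0.392,0,0,0,10],[0,0.0765,-0.392,0,0,0,10],[0,0.0765,-0.392,0,0,0,10],[0,0.0765,-0.392,0,0,0,10],[0,0.0765,-0.392,0,0,0,10],[0,0.0765,-0.392,0,0,0,10],[0,0.0765,-0.392,0,0,0,10],[0,0.0765,-0.392,0,0,0,10]]'|sed -n '2p;5p'; python3 -m handwheel '[[0,0,0,0,0,0,0],[0,0,0,0,0,0,0]]'|sed -n '2p'; python3 go.py .5395 .227 .125 10.5
```

```text
tcp_pos: [0.5539, 0.1271, 0.1231]
gripper_width: 0.568
tcp_pos: [0.5544, 0.1266, 0.1233]
t 17.6 p [0.5544 0.1266 0.1233] yaw 10.7 j [ 29.  20. -13.  -0. -56.  72.] w 0.567 F [-1.1 -0.1 -1.4]
delta [ 0.004  -0.1015 -0.0018] rot [0.1 0.2 0.2] rows 2.0
```

```bash
python3 -m handwheel '[[0,0.004,-0.1015,0,0,0,0],[0,0.004,-0.1015,0,0,0,0],[0,0.004,-0.1015,0,0,0,0],[0,0.004,-0.1015,0.045,0,0,0],[0,0.004,-0.1015,0.09,0,0,0],[0,0.004,-0.1015,0.09,0,0,0],[0,0.004,-0.1015,0.09,0,0,0],[0,0.004,-0.1015,0.09,0,0,0]]'|sed -n '2p;5p'; python3 go.py .5395 .227 .0135 10.5
```

```text
tcp_pos: [0.5432, 0.2263, 0.0374]
gripper_width: 0.569
t 18.4 p [0.5432 0.2263 0.0374] yaw 10.5 j [ 38.  28. -16.   0. -46.  62.] w 0.569 F [-0.2  0.1  0.4]
delta [-0.0036 -0.0013  0.0238] rot [-0.1 -0.2  0. ] rows 0.5
```

```bash
python3 -m handwheel '[[0,0,0,0.01,0,0,0],[0,0,0,0.01,0,0,0],[0,0,0,0.01,0,0,0]]'|sed -n '2p;5p'; python3 go.py .5395 .227 .0135 10.5
```

```text
tcp_pos: [0.5414, 0.2262, 0.0257]
gripper_width: 0.568
t 18.6 p [0.5414 0.2262 0.0257] yaw 10.5 j [ 38.  28. -17.   0. -44.  62.] w 0.568 F [ 0.1 -0.6 -1. ]
delta [-0.0017 -0.0011  0.0122] rot [-0. -0.  0.] rows 0.2
```

```bash
python3 -m handwheel '[[0,-0.0017,-0.001,0.006,0,0,0],[0,-0.0017,-0.001,0.0115,0,0,0],[0,-0.0017,-0.001,0.0115,0,0,0],[0,-0.0017,-0.001,0.0115,0,0,0]]'|sed -n '2p;4p'; python3 -m handwheel '[[0.95,0,0,0,0,0,0],[0.95,0,0,0,0,0,0],[0.95,0,0,0,0,0,0],[0.95,0,0,0,0,0,0],[0.95,0,0,0,0,0,0],[0.95,0,0,0,0,0,0]]'|sed -n '2p;4,5p'; python3 -m handwheel '[[1,0,0,-0.04,0,0,0],[1,0,0,-0.09,0,0,0],[1,0,0,-0.13,0,0,0],[1,0,0,-0.13,0,0,0],[1,0,0,-0.13,0,0,0]]'|sed -n '2p';python3 go.py .608 -.1165 .16 10.5
```

```text
tcp_pos: [0.5392, 0.2268, 0.0133]
wrist_force: [0.1, -1.4, -0.6]
tcp_pos: [0.5394, 0.2269, 0.0137]
wrist_force: [0.2, 0.2, -0.2]
gripper_width: 0.933
tcp_pos: [0.5396, 0.2272, 0.1448]
t 20.1 p [0.5396 0.2272 0.1448] yaw 10.5 j [ 39.  21. -10.  -0. -59.  62.] w 1.003 F [-0.7  1.3 -0.4]
delta [ 0.0045  0.3504 -0.0158] rot [-0.1 -0.1  0. ] rows 7.0
```

```bash
python3 -m handwheel '[[1,0.0045,0.3504,-0.016,0,0,0],[1,0.0045,0.3504,-0.016,0,0,0],[1,0.0045,0.3504,-0.016,0,0,0],[1,0.0045,0.3504,-0.016,0,0,0],[1,0.0045,0.3504,-0.016,0,0,0],[1,0.0045,0.3504,-0.016,0,0,0],[1,0.0045,0.3504,-0.016,0,0,0],[1,0.0045,0.3504,-0.016,0,0,0]]'|sed -n '2p'
cat > recti.py <<'E'
from meas import *
import sys
y=np.radians(10.5);Rb=np.array([[np.cos(y),-np.sin(y)],[np.sin(y),np.cos(y)]])
def run(out,zs,boxes):
    ims=[]
    for n in('top','scene'):
        c=cap(n);Ti=np.linalg.inv(c['world_from_camera'])
        for z in zs:
            src=np.array([[-140,-170],[-140,170],[140,170],[140,-170]],float); w=src@Rb.T+B[n][0]
            q=np.c_[w/1000,np.full(4,z)]@Ti[:3,:3].T+Ti[:3,3]
            uv=np.c_[c['K'][0,0]*q[:,0]/-q[:,2]+c['K'][0,2],c['K'][1,1]*q[:,1]/q[:,2]+c['K'][1,2]].astype(np.float32)
            im=cv2.warpPerspective(c['pixels'],cv2.getPerspectiveTransform(uv,np.array([[340,280],[0,280],[0,0],[340,0]],np.float32)),(341,281),flags=cv2.INTER_CUBIC)[:,:,::-1].copy()
            for x,yy,a,b in boxes: cv2.rectangle(im,(int(170-yy-b/2),int(140-x-a/2)),(int(170-yy+b/2),int(140-x+a/2)),(255,255,255),1)
            ims.append(im)
    cv2.imwrite(out,np.vstack([np.hstack(ims[:2]),np.hstack(ims[2:])]))
E
python3 -c "
from recti import *
run('pics/r2.png',(.028,.044),[(0,0,100,60),(0,0,76,50)])"; python3 go.py .607 -.1165 .035 10.5
```

```text
tcp_pos: [0.6073, -0.122, 0.1573]
t 21.1 p [ 0.6068 -0.1181  0.1573] yaw 10.4 j [  4.  23.  -4.  -0. -63.  96.] w 1.001 F [-1.1 -0.2 -0.6]
delta [ 0.001  -0.0014  0.1223] rot [-0.1  0.2 -0.1] rows 2.4
```

View pics/r2.png

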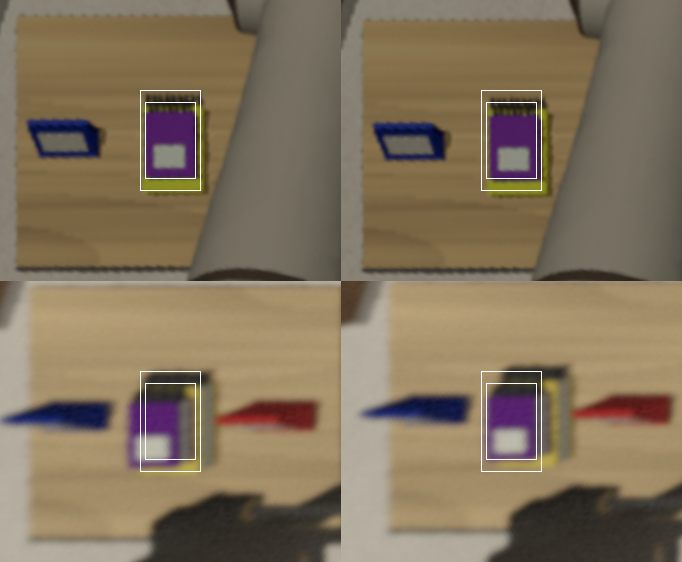

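Purple sits squarely on yellow: it is centred within about 1 mm of yellow in both views. Cup next.

```bash
python3 -m handwheel '[[1,0.001,-0.0014,0,0,0,0],[1,0.001,-0.0014,0.05,0,0,0],[1,0.001,-0.0014,0.08,0,0,0],[1,0.001,-0.0014,0.08,0,0,0]]'|sed -n '2p;4p'; python3 go.py .607 -.1165 .028 10.5
```

```text
tcp_pos: [0.6045, -0.1132, 0.0746]
wrist_force: [-0.9, -0.0, -0.3]
t 21.4 p [ 0.6045 -0.1132  0.0746] yaw 10.6 j [  4.  28. -10.  -0. -53.  96.] w 1.004 F [-0.9 -0.  -0.3]
delta [0.0024 0.0038 0.0465] rot [-0.2  0.6  0.1] rows 0.9
```

```bash
python3 -m handwheel '[[1,0,0,0.01,0,0,0],[1,0,0,0.01,0,0,0],[1,0,0,0.01,0,0,0]]'|sed -n '2p;4p'; python3 go.py .607 -.1165 .028 10.5
```

```text
tcp_pos: [0.6098, -0.1148, 0.0712]
wrist_force: [0.2, -0.2, 0.2]
t 21.8 p [ 0.6098 -0.1148  0.0712] yaw 10.6 j [  4.  28. -10.   0. -52.  96.] w 0.998 F [ 0.2 -0.2  0.2]
delta [-0.0032  0.0011  0.0432] rot [ 0.  -0.2  0.1] rows 0.9
```

```bash
python3 -m handwheel '[[1,-0.002,0.001,0.015,0,0,0],[1,-0.002,0.001,0.03,0,0,0],[1,-0.002,0.001,0.042,0,0,0],[1,-0.002,0.001,0.042,0,0,0],[1,-0.002,0.001,0.042,0,0,0]]'|sed -n '2p;4p';  python3 -m handwheel '[[0,0,0,0,0,0,0],[0,0,0,0,0,0,0],[0,0,0,0,0,0,0],[0,0,0,0,0,0,0],[0,0,0,0,0,0,0],[0,0,0,0,0,0,0],[0,0,0,0,0,0,0]]'|sed -n '2p;4,6p'
```

```text
tcp_pos: [0.6075, -0.1167, 0.0283]
wrist_force: [1.0, -0.6, 0.6]
tcp_pos: [0.607, -0.1165, 0.0279]
wrist_force: [-0.2, 0.6, 1.6]
gripper_width: 0.672
gripper_force: 29.8
```

```bash
python3 -m handwheel '[[0,0,0,-0.04,0,0,0],[0,0,0,-0.08,0,0,0],[0,0,0,-0.1,0,0,0],[0,0,0,-0.1,0,0,0],[0,0,0,-0.1,0,0,0]]'|sed -n '2p;5p'; python3 go.py .625 .1365 .128 10.5
```

```text
tcp_pos: [0.6062, -0.1164, 0.1269]
gripper_width: 0.678
t 23.4 p [ 0.6062 -0.1164  0.1269] yaw 10.5 j [  4.  25.  -6.  -0. -59.  96.] w 0.678 F [-0.4 -0.2 -1.9]
delta [ 0.0646 -0.2452 -0.0009] rot [-0.1  0.1  0. ] rows 5.1
```

```bash
python3 -m handwheel '[[0,0.0646,-0.2452,0,0,0,0],[0,0.0646,-0.2452,0,0,0,0],[0,0.0646,-0.2452,0,0,0,0],[0,0.0646,-0.2452,0,0,0,0],[0,0.0646,-0.2452,0,0,0,0],[0,0.0646,-0.2452,0,0,0,0],[0,0.0646,-0.2452,0,0,0,0],[0,0.0646,-0.2452,0,0,0,0]]'|sed -n '2p;5p'; python3 -m handwheel '[[0,0,0,0.04,0,0,0],[0,0,0,0.075,0,0,0],[0,0,0,0.075,0,0,0],[0,0,0,0.075,0,0,0],[0,0,0,0.075,0,0,0]]'|sed -n '2p;5p'; python3 go.py .625 .1365 .0385 10.5
```

```text
tcp_pos: [0.6245, 0.1352, 0.1259]
gripper_width: 0.675
tcp_pos: [0.6273, 0.136, 0.0549]
gripper_width: 0.675
t 24.8 p [0.6273 0.136  0.0549] yaw 10.5 j [ 27.  31.  -7.   0. -52.  74.] w 0.675 F [-0.4 -0.2 -0.8]
delta [-0.0022 -0.0009  0.0164] rot [-0.  -0.2  0. ] rows 0.3
```

```bash
python3 -m handwheel '[[0,-0.002,-0.001,0.008,0,0,0],[0,-0.002,-0.001,0.014,0,0,0],[0,-0.002,-0.001,0.014,0,0,0],[0,-0.002,-0.001,0.014,0,0,0],[0,-0.002,-0.001,0.014,0,0,0]]'|sed -n '2p;4p'; python3 go.py .625 .1365 .0385 10.5
```

```text
tcp_pos: [0.6236, 0.1371, 0.0389]
wrist_force: [0.4, 0.4, -0.4]
t 25.2 p [0.6236 0.1371 0.0389] yaw 10.6 j [ 27.  32.  -9.   0. -50.  74.] w 0.67 F [ 0.4  0.4 -0.4]
delta [0.0013 0.0008 0.0004] rot [ 0.  -0.   0.1] rows 0.0
```

```bash
python3 -m handwheel '[[0,0.001,0.001,0.0005,0,0,0],[0,0.001,0.001,0.0005,0,0,0]]'|sed -n '2p;4p'; python3 -m handwheel '[[0.95,0,0,0,0,0,0],[0.95,0,0,0,0,0,0],[0.95,0,0,0,0,0,0],[0.95,0,0,0,0,0,0],[0.95,0,0,0,0,0,0],[0.95,0,0,0,0,0,0]]'|sed -n '2p;4,5p'; python3 -m handwheel '[[1,0,0,-0.04,0,0,0],[1,0,0,-0.08,0,0,0],[1,0,0,-0.12,0,0,0],[1,0,0,-0.12,0,0,0],[1,0,0,-0.12,0,0,0]]'|sed -n '2p';python3 go.py .5265 -.4025 .13 25
```

```text
tcp_pos: [0.6247, 0.1361, 0.0382]
wrist_force: [0.2, -0.0, -0.9]
tcp_pos: [0.6246, 0.1361, 0.0382]
wrist_force: [-0.8, 0.1, 0.3]
gripper_width: 0.94
tcp_pos: [0.6249, 0.1364, 0.1594]
t 26.6 p [0.6249 0.1364 0.1594] yaw 10.5 j [ 27.  25.  -1.  -0. -64.  74.] w 0.999 F [ 0.6 -0.6 -0.4]
delta [-0.1953  0.5119  0.0284] rot [ -0.   -0.2 -14.5] rows 11.0
```

```bash
python3 -m handwheel '[[1,-0.14,0.367,0.01,0,0,-14.5],[1,-0.14,0.367,0.01,0,0,-14.5],[1,-0.14,0.367,0.01,0,0,-14.5],[1,-0.14,0.367,0.01,0,0,-14.5],[1,-0.14,0.367,0.01,0,0,-14.5],[1,-0.14,0.367,0.01,0,0,-14.5],[1,-0.14,0.367,0.01,0,0,-14.5],[1,-0.14,0.367,0.01,0,0,-14.5]]'|sed -n '2p'; python3 -m handwheel '[[1,0,0,0,0,0,0],[1,0,0,0,0,0,0]]'|sed -n '2p';python3 go.py .5265 -.4025 .05 25; python3 -c "
from recti import *
run('pics/r3.png',(.010,.100),[(65,-105,60,60),(0,-105,30,60),(0,105,30,60),(-65,105,60,28)])
for n in('top','scene'):
    c=cap(n); meas(n,'cup',(.625,.137),.094,.115,.05,c); meas(n,'eraser',(.5265,-.4025),.011,.03,.05,c)"
```

```text
tcp_pos: [0.5522, -0.2523, 0.1462]
tcp_pos: [0.5527, -0.2511, 0.1462]
t 27.6 p [ 0.5527 -0.2511  0.1462] yaw 24.9 j [ -9.  23.  -6.  -0. -61. 124.] w 1.004 F [-0.2  0.  -0.6]
delta [-0.0872  0.1265  0.0961] rot [-0.1  0.2 -0.1] rows 3.6
top cup 122 world [623.1 133.7] 58.6 58.4 ang-board 80.4 board xy [  65.6 -107.5] z [0.0979 0.1025]
top eraser 291 world [ 524.6 -403.7] 59.8 30.3 ang-board 18.0 board xy [-129.2 -617.9] z [0.0168 0.0213]
scene cup 113 world [626.3 135.1] 64.7 55.7 ang-board -62.8 board xy [  65. -104.] z [0.0979 0.1007]
scene eraser 305 world [ 527.6 -401.1] 60.1 31.5 ang-board 18.2 board xy [-129.7 -613.2] z [0.0171 0.0203]
```

View pics/r3.png

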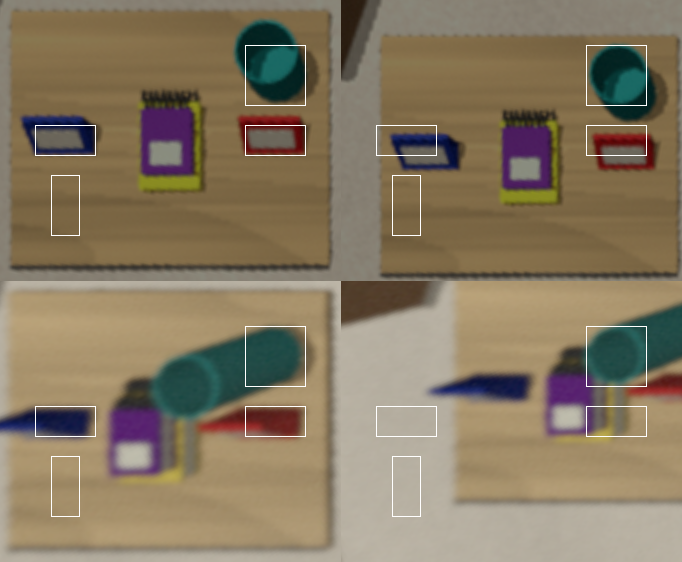

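The cup stands within 1 mm of its target, at board xy (65, −106), and the stack looks square. Eraser next.

```bash
python3 -m handwheel '[[0.65,-0.0872,0.1265,0,0,0,-1.5],[0.65,-0.0872,0.1265,0,0,0,-1.5],[0.65,-0.0872,0.1265,0,0,0,-1.5],[0.65,-0.0872,0.1265,0,0,0,-1.5],[0.65,-0.0872,0.1265,0.05,0,0,-1.5],[0.65,-0.0872,0.1265,0.1,0,0,-1.5],[0.65,-0.0872,0.1265,0.12,0,0,-1.5],[0.65,-0.0872,0.1265,0.12,0,0,-1.5]]'|sed -n '2p'; python3 -m handwheel '[[0.65,0,0,0,0,0,0],[0.65,0,0,0,0,0,0]]'|sed -n '2p;5p';python3 go.py .5265 -.4025 -.014 26.5
```

```text
tcp_pos: [0.5265, -0.399, 0.0239]
tcp_pos: [0.5307, -0.402, 0.0306]
gripper_width: 0.648
t 28.8 p [ 0.5307 -0.402   0.0306] yaw 26.6 j [-23.  34.  -5.   0. -51. 140.] w 0.648 F [-0.3  0.4  0.7]
delta [-0.0041 -0.0016  0.0446] rot [ 0.2 -0.1  0.1] rows 0.9
```

```bash
python3 -m handwheel '[[0.65,0,0,0.008,0,0,0],[0.65,0,0,0.016,0,0,0],[0.65,0,0,0.016,0,0,0],[0.65,0,0,0.016,0,0,0],[0.65,0,0,0.016,0,0,0]]'|sed -n '2p;5p';python3 go.py .5265 -.4025 -.014 26.5
```

```text
tcp_pos: [0.5288, -0.402, 0.0123]
gripper_width: 0.649
t 29.2 p [ 0.5288 -0.402   0.0123] yaw 26.6 j [-23.  35.  -6.   0. -49. 140.] w 0.649 F [-0.3  0.1 -0.9]
delta [-0.0023 -0.0006  0.0263] rot [ 0.  -0.   0.1] rows 0.5
```

```bash
python3 -m handwheel '[[0.65,-0.002,-0.0006,0.012,0,0,0],[0.65,-0.002,-0.0006,0.026,0,0,0],[0.65,-0.002,-0.0006,0.026,0,0,0],[0.65,-0.002,-0.0006,0.026,0,0,0],[0.65,-0.002,-0.0006,0.026,0,0,0]]'|sed -n '2p;4p';python3 -m handwheel '[[0,0,0,0,0,0,0],[0,0,0,0,0,0,0],[0,0,0,0,0,0,0],[0,0,0,0,0,0,0],[0,0,0,0,0,0,0],[0,0,0,0,0,0,0],[0,0,0,0,0,0,0]]'|sed -n '2p;4,6p'
```

```text
tcp_pos: [0.5268, -0.4024, -0.0138]
wrist_force: [-0.3, 0.2, -0.0]
tcp_pos: [0.5267, -0.4022, -0.0137]
wrist_force: [-0.1, 0.2, 0.8]
gripper_width: 0.316
gripper_force: 30.0
```

```bash
python3 -m handwheel '[[0,0,0,-0.05,0,0,0],[0,0,0,-0.1,0,0,0],[0,0,0,-0.14,0,0,0],[0,0,0,-0.14,0,0,0],[0,0,0,-0.14,0,0,0]]'|sed -n '2p;5p'; python3 go.py .459 .3194 .126 10.5
```

```text
tcp_pos: [0.5269, -0.4021, 0.1273]
gripper_width: 0.32
t 30.9 p [ 0.5269 -0.4021  0.1273] yaw 26.5 j [-23.  29.   1.  -0. -62. 140.] w 0.32 F [-0.4  0.3 -0.5]
delta [ 0.2615 -0.6759  0.0008] rot [ 0.1 -0.1 16. ] rows 14.5
```

```bash
python3 -m handwheel '[[0,0.14,-0.36,-0.02,0,0,16],[0,0.14,-0.36,-0.02,0,0,16],[0,0.14,-0.36,-0.02,0,0,16],[0,0.14,-0.36,-0.02,0,0,16],[0,0.14,-0.36,-0.02,0,0,16],[0,0.14,-0.36,-0.02,0,0,16],[0,0.14,-0.36,-0.02,0,0,16],[0,0.14,-0.36,-0.02,0,0,16]]'|sed -n '2p;5p';python3 -m handwheel '[[0,0,0,0,0,0,0],[0,0,0,0,0,0,0]]'|sed -n '2p'; python3 go.py .459 .3194 .146 10.5
```

```text
tcp_pos: [0.4891, -0.0154, 0.1446]
gripper_width: 0.311
tcp_pos: [0.4898, -0.017, 0.1448]
t 31.9 p [ 0.4898 -0.017   0.1448] yaw 10.7 j [ 17.  12. -22.  -0. -56.  84.] w 0.317 F [ 0.3  0.4 -1.6]
delta [ 0.0319 -0.3363 -0.0014] rot [0.  0.2 0.2] rows 6.8
```

```bash
python3 -m handwheel '[[0,0.0319,-0.3363,0,0,0,0],[0,0.0319,-0.3363,0,0,0,0],[0,0.0319,-0.3363,0,0,0,0],[0,0.0319,-0.3363,0,0,0,0],[0,0.0319,-0.3363,0,0,0,0],[0,0.0319,-0.3363,0,0,0,0],[0,0.0319,-0.3363,0,0,0,0],[0,0.0319,-0.3363,0,0,0,0]]'|sed -n '2p;5p';python3 -m handwheel '[[0,0,0,0.05,0,0,0],[0,0,0,0.1,0,0,0],[0,0,0,0.125,0,0,0],[0,0,0,0.125,0,0,0],[0,0,0,0.125,0,0,0]]'|sed -n '2p'; python3 go.py .459 .3194 -.0032 10.5
```

```text
tcp_pos: [0.4611, 0.3215, 0.1445]
gripper_width: 0.314
tcp_pos: [0.4616, 0.3177, 0.021]
t 33.2 p [0.4616 0.3177 0.021 ] yaw 10.5 j [ 51.  27. -21.   0. -42.  49.] w 0.317 F [ 0.2 -0.2  0.2]
delta [-0.0022 -0.0022  0.0242] rot [ 0.1  0.  -0. ] rows 0.5
```

```bash
python3 -m handwheel '[[0,-0.001,-0.001,0.01,0,0,0],[0,-0.001,-0.001,0.02,0,0,0],[0,-0.001,-0.001,0.02,0,0,0],[0,-0.001,-0.001,0.02,0,0,0],[0,-0.001,-0.001,0.02,0,0,0]]'|sed -n '2p;4p'; python3 go.py .459 .3194 -.0032 10.5
```

```text
tcp_pos: [0.4598, 0.3201, 0.0017]
wrist_force: [0.2, 0.1, -0.0]
t 33.8 p [0.4598 0.3201 0.0017] yaw 10.6 j [ 51.  28. -22.   0. -40.  49.] w 0.312 F [ 0.2  0.1 -0. ]
delta [-0.0009  0.0005  0.0049] rot [-0.  -0.1  0.1] rows 0.1
```

Lower the last 5 mm, release, retreat up and to the front-left, and check.

```bash
python3 -m handwheel '[[0,-0.001,0.0005,0.0048,0,0,0],[0,-0.001,0.0005,0.0048,0,0,0],[0,-0.001,0.0005,0.0048,0,0,0]]'|sed -n '2p;4p'; python3 -m handwheel '[[0.7,0,0,0,0,0,0],[0.7,0,0,0,0,0,0],[0.7,0,0,0,0,0,0],[0.7,0,0,0,0,0,0],[0.7,0,0,0,0,0,0],[0.7,0,0,0,0,0,0]]'|sed -n '2p;4,5p'; python3 -m handwheel '[[0.7,0,0,-0.05,0,0,0],[0.7,0,0,-0.1,0,0,0],[0.7,0,0,-0.15,0,0,0],[0.7,-0.02,0.1,-0.2,0,0,0],[0.7,-0.02,0.3,-0.2,0,0,0],[0.7,-0.02,0.3,-0.2,0,0,0],[0.7,-0.02,0.35,-0.2,0,0,0],[0.7,-0.02,0.35,-0.2,0,0,0]]'|sed -n '2p';python3 -m handwheel '[[0.7,0,0.2,0,0,0,0],[0.7,0,0.2,0,0,0,0],[0.7,0,0.2,0,0,0,0],[0.7,0,0.2,0,0,0,0],[0.7,0,0.2,0,0,0,0],[0.7,0,0.2,0,0,0,0]]'|sed -n '2p'
python3 -c "
from recti import *
run('pics/r4.png',(.010,.028),[(65,-105,60,60),(0,-105,30,60),(0,105,30,60),(-65,105,60,28),(0,0,100,60)])
for n in('top','scene'):
    c=cap(n); meas(n,'cup',(.625,.137),.094,.115,.05,c); meas(n,'eraser',(.459,.319),.021,.04,.045,c); meas(n,'yellow',(.541,.227),.02,.037,.065,c); meas(n,'purple',(.541,.227),.038,.06,.065,c)"
```

```text
tcp_pos: [0.4586, 0.3189, -0.0037]
wrist_force: [-0.3, 0.1, -0.1]
tcp_pos: [0.4587, 0.319, -0.0037]
wrist_force: [-0.3, 0.0, -0.6]
gripper_width: 0.683
tcp_pos: [0.4868, 0.0753, 0.1881]
tcp_pos: [0.5232, -0.1206, 0.187]
top cup 6 world [652.6 137.1] 10.6 0.6 ang-board 83.7 board xy [  95.2 -109.5] z [0.0958 0.0986]
top eraser 307 world [456.6 316.1] 59.7 29.4 ang-board 0.1 board xy [-64.9 102.2] z [0.0261 0.0304]
top yellow 296 world [536.8 224.3] 99.6 61.1 ang-board 0.2 board xy [-2.7 -2.6] z [0.0272 0.0342]
top purple 564 world [536.8 224.4] 75.1 51.0 ang-board 0.1 board xy [-2.7 -2.5] z [0.0427 0.0471]
scene cup 108 world [627.3 134.4] 62.1 56.0 ang-board -62.8 board xy [  65.9 -104.9] z [0.0977 0.1007]
scene eraser 148 world [460.6 317.1] 58.2 32.1 ang-board 0.7 board xy [-64.7 105.2] z [0.0258 0.0296]
scene yellow 188 world [538.7 225.2] 100.0 63.6 ang-board 2.0 board xy [-4.7  0.6] z [0.0276 0.0357]
scene purple 333 world [539.1 225.9] 75.4 56.3 ang-board 2.8 board xy [-4.2  1.2] z [0.0428 0.046 ]
```

View pics/r4.png

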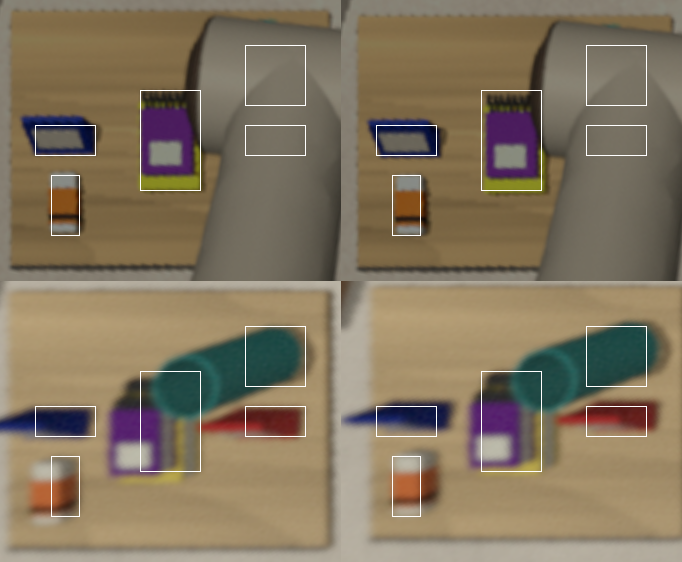

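The final views show the eraser at board xy (−65, 104), the cup at (65, −105), the purple pad centred on yellow within about 1 mm, and yellow centred to about 3 mm. The gripper is clear, so I hand in.

```bash
python3 -m handwheel '[[0.7,0,0,0,0,0,0],[0.7,0,0,0,0,0,0],[0.7,0,0,0,0,0,0]]'|head -1; python3 -c "
from station import workorder; print(workorder.finish_job())"
```

```text
time_s: 36.55
the job is handed in; nothing more can be done
None
```

The display is set up and handed in at 36.6 s: the purple notepad sits squarely on the yellow notebook (about 3 mm forward of exact centre), the cup stands behind the red holder, and the eraser lies in front of the blue one; the hand-in returned no verdict.

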